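Third hand: line up knife-dock blocks and hold them on a spring stop

ROBOT

A 7-joint arm with a two-finger parallel gripper is mounted at the origin on the work surface. World frame = base frame: x ahead of the robot, y to its left, z up, the work surface at z = 0. Lengths are in m, angles in rad, forces in N, time in s.
With the tool pointing down it reaches from about 0.4 to 0.85 m from the base axis. Payload 6.9 kg.
Tool frame: the origin (TCP) lies midway between the tips of the shut fingers; the grasp point (between the pads) lies behind it (ctrl.pinch_z is the z of the grasp point in the tool frame, in m); z points along the fingers, y is the direction in which the jaws open and shut (so a half turn about z gives the same grasp; the last joint's range is limited). The gripper opens to 85 mm and grips with 20 to 120 N. Pads are 22 mm wide; open, the fingers measure 114 mm over their backs; the gripper's body (76 mm by 85 mm) begins 54 mm behind the grasp point. The pads swing forward as they close: fully open they stand 13 mm farther back than shut.
Start: joints at [1.411, 0.507, -0.238, 1.5, 0.126, 1.149, -0.155], TCP at [0.164, -0.603, 0.231] pointing down, gripper open.
Joint ranges: [-3.08, 3.08], [-0.24, 2.05], [-1.43, 1.35], [0, 2.5], [-1.52, 4.66], [0.17, 1.96], [-2.89, 2.89]. Speed limits (rad/s): [2.39, 2.39, 3.14, 3.14, 3.14, 3.14, 3.14].

INTERFACE

Orientations are given as a unit quaternion [w, x, y, z].
In Python, from station import ctrl, get_state, vision, ticket, models gives the robot as it stands. Calls block until the motion is done:
- ctrl.movep(position, orientation): joint-space move of the TCP to a pose.
- ctrl.movel(position, frame=None, max_speed=0.15): straight line of the TCP; frame=None keeps the orientation; max_speed is the mean speed in m/s.
- ctrl.set_joints(angles): joint-space move.
- ctrl.ungrasp() and ctrl.close_gripper(force=None): open the fingers fully, or close them until they stop; force is the grip in N (None keeps the last).
- ctrl.pause(seconds).
- ctrl.ik(position, orientation): joint angles nearest the present ones, or None.
- get_state(): the state.
- vision.grab_frame(name): name is "scene" or "side" or "wrist"; returns (picture, depth): 420x560x3 uint8, blue, green, red; 420x560 float32, m along the optical axis (not along the pixel's ray), 0 where there is no reading.
- vision.camera_info(name): a dict with "mtx" (3x3 intrinsics, pixels), "R" (3x3) and "t" (3): a world point X has camera coordinates R X + t; the wrist camera has in their place "hand_eye" (4x4, takes a point from camera to tool coordinates, whose origin is the TCP and whose axes are the flange's). Camera axes: x right, y down, z forward; pixel columns grow to the right and rows downward; lengths in m; the calibration is good to about 2 mm. A picture is of the moment at which its call begins: read the wrist's pose just before it. camera_info takes no time and is no camera call.
A pose or a line that the arm cannot do raises ctrl.Unreachable and nothing moves.
- ticket.close_job(): hands the job in, once; it reports no verdict.
Trained networks look in the newest picture that a camera, given by its name, has taken for a name from the list of things; names that differ only in an ending like _2 or _b are one class to them, and where a whole thing is asked for, a point or a joint stands for the part that bears it (a point fixed in the world has none). Each returns a list of dicts, best first, with "p" (0 to 1); they miss things now and then, are a little off and sometimes report something else, mostly with a low value. They report only what shows in the picture. A call takes as long as a camera call. They do not tell look-alikes from the thing itself.
- models.recognise(camera, target): "point" ([column, row] in pixels, amid what is visible of it).
- models.masks_of(camera, target): "mask" (420x560 bool, what is visible of it) and "point" ([column, row] in pixels, amid what is visible of it).
The state is a dict: "time": time; "qpos": joint angles; "qd": joint speeds; "tau": joint torques, N m; "tcp_pos": TCP position; "eef_rot": TCP orientation; "contact_force": force on the tool from outside, world axes, zero at the start; "wrist_torque": the same for the moment, N m; "width": finger opening in m.
Only numpy, scipy, OpenCV 4.12 (cv2) and the standard library are available. Lean on these libraries where they do the work, as an engineer would, in place of code of your own. Each camera call takes 0.05 s, during which the arm holds its last target. There are 200 camera calls.

TASK

Nudge the three slotted wooden knife-dock blocks back until each stands flat against the white fence of the assembly jig, in one straight row. Then push the row together from its free end against the spring stop, until the pointer on the stop plate stands between the two pairs of white marks, and keep that push steady for at least two seconds so that I can fit the tie bolt: finish while still holding it like that, pushing on the wood and not on the plate. Never ram the stop plate to the end of its travel, and leave everything else on the table where it is.

Things in the scene. Friction and masses are not known exactly. Their poses are not given: they have to be found in the camera images.
- jig: Jig fixed to the table. Base plate 10 mm thick, x -102 to 78, y -200 to 260 mm. Origin on the table top; x across to the fence (away from the robot), y along the fence to the spring stop, z up. White fence bar on the far side: face at x = 50 mm, y -200 to 150, top 36 mm above the table. Dark stop housing at the +y end: x -18 to 38, y 180 to 250, top 50 mm above the table.
- fence_foot (a point): Foot of the fence's face, on top of the base plate: x 50, y 0, z 10 mm in the jig's frame, same axes. A block standing flat against the fence has its centre at x = -40, z = 25 mm in this frame, and its x axis along this x.
- block_one: Wooden block with ONE slot (9 mm wide) along its top: 80 mm along its x, 50 mm along its y, 50 mm high, about 150 g. Origin at its centre. Slot along x, 28 mm deep. Starts on the base plate, turned up to 0.3 rad from the jig's x, 30 to 55 mm short of its place at the fence. The three stand side by side along the fence with gaps, in any order; keep that order or not, any is right.
- block_two: The same block with TWO slots (5 mm wide). Same size, origin and axes.
- block_three: The same block with THREE slots (4 mm wide). Same size, origin and axes.
- stop_plate (a joint): Travel of the spring plate in m: 0 free, grows towards the jig's +y, at most 0.040. Spring 400 N/m, no preload (0.021 is 8.4 N). The tip of the pointer on it (aluminium tongue over the housing) is level with the first pair of white marks at 0.015, the second at 0.028. The pushed blocks add 1 to 6 N of sliding friction.
- plate_face (a point): Centre of the stop plate's face that the row bears on; it moves with the plate. The face is 64 mm wide (jig x) by 36 mm high and looks to -y of the jig. With the plate free it lies at x = 10, y = 130, z = 31 mm in the jig's frame.
- tie_bolt: Bystander: steel tie bolt with a square nut at each end, 170 mm long, 14 mm thick, lying behind the fence.
- nut_dish: Bystander: small steel dish, 48 mm across and 20 mm high, on the base plate's near corner beside the stop. Origin under its centre.
- spice_jar: Bystander: amber glass jar with a steel cap, 44 mm across and 62 mm high, on the table beyond the free (-y) end of the jig. Origin under its centre.
- ramekin: Bystander: white ceramic ramekin, 76 mm across and 42 mm high, on the table behind the jig. Origin under its centre.
- driver: Bystander: screwdriver with a black handle, 180 mm long, lying on the table.
- spatula: Bystander: spatula lying on the table.
Not all that is in view belongs to the job. Leave any blue or purple look-alike of the block_two alone.

How it is judged:
By the outcome, as a careful person would: the job done as asked, in the order asked, and still so for the second after the job is handed in, while the arm keeps its last pose, push and grip.
It also fails if it takes over 72 s, if anything falls off the work surface, if the arm or the gripper's body presses on something with over 40 N, if the wrist force passes 120 N, or if a joint passes its speed limit or range.

## Working session

There is one attempt and no reset: what is moved stays moved. The work goes in short steps, each a Python script; the robot and the scene stay as the last script left them, time stands still between calls to the robot, and variables do not carry over. Pictures are saved under pics/ and viewed, about 8 in all and at most 12, crops included, and the job is handed in when it is done.

```bash
ls; mkdir -p pics; python3 - <<'E'
from station import ctrl, get_state, vision, models
import cv2,numpy as np
s=get_state();print(s['time'],s['tcp_pos'],s['eef_rot'],s['width'],ctrl.pinch_z)
for n in ['scene','side']:
    p,d=vision.grab_frame(n);cv2.imwrite(f'pics/{n}0.png',p);np.save(f'pics/{n}0.npy',d)
    i=vision.camera_info(n);print(n,i['mtx'].tolist(),(-i['R'].T@i['t']).round(3),i['R'].round(3).tolist())
    for t in ['block_one','block_two','block_three','jig','stop_plate','plate_face','nut_dish','spice_jar']:
        print(t,[(np.round(r['point']).tolist(),round(r['p'],2)) for r in models.recognise(n,t)])
print(vision.camera_info('wrist'))
E
```

```text
pics
0.0 [ 0.16395484 -0.60260598  0.23043117] [-8.72677699e-04  9.91184633e-01  1.32484875e-01 -1.38320840e-04] 0.08504971853988294 -0.0187
scene [[442.0579742549141, 0.0, 283.178481565168], [0.0, 442.0579742549141, 213.26452549079156], [0.0, 0.0, 1.0]] [0.961 0.574 0.963] [[-0.833, 0.553, 0.003], [0.437, 0.661, -0.61], [-0.339, -0.507, -0.792]]
block_one [([287.0, 224.0], 0.82), ([275.0, 200.0], 0.58)]
block_two [([342.0, 194.0], 0.76), ([256.0, 180.0], 0.65), ([295.0, 151.0], 0.64)]
block_three [([272.0, 200.0], 0.84)]
jig [([274.0, 246.0], 0.74)]
stop_plate [([284.0, 249.0], 0.7)]
plate_face [([271.0, 202.0], 0.73), ([285.0, 254.0], 0.63)]
nut_dish [([460.0, 270.0], 0.67), ([319.0, 266.0], 0.6), ([219.0, 148.0], 0.39), ([282.0, 113.0], 0.37)]
spice_jar [([222.0, 146.0], 0.58)]
side [[435.8972882038245, 0.0, 283.17825448769923], [0.0, 435.8972882038245, 209.9665700115888], [0.0, 0.0, 1.0]] [0.035 0.634 1.075] [[-0.753, -0.658, 0.016], [-0.512, 0.57, -0.643], [0.414, -0.492, -0.766]]
block_one [([276.0, 219.0], 0.75), ([343.0, 161.0], 0.36)]
block_two [([373.0, 216.0], 0.93), ([326.0, 256.0], 0.74), ([320.0, 190.0], 0.62), ([297.0, 210.0], 0.36)]
block_three [([300.0, 211.0], 0.84)]
jig [([263.0, 228.0], 0.73), ([248.0, 254.0], 0.55)]
stop_plate [([247.0, 222.0], 0.71)]
plate_face [([244.0, 225.0], 0.79)]
nut_dish [([246.0, 251.0], 0.72)]
spice_jar [([343.0, 161.0], 0.5)]
{'mtx': array([[344.71859307,   0.        , 276.7000312 ],
       [  0.        , 344.71859307, 215.48366168],
       [  0.        ,   0.        ,   1.        ]]), 'hand_eye': array([[ 4.60569048e-04, -9.66034908e-01, -2.58411194e-01,
         6.53912075e-02],
       [ 9.99999842e-01,  5.27899172e-04, -1.91168392e-04,
        -1.12085109e-03],
       [ 3.21090396e-04, -2.58411065e-01,  9.66034999e-01,
        -1.42414739e-01],
       [ 0.00000000e+00,  0.00000000e+00,  0.00000000e+00,
         1.00000000e+00]])}
```

```bash
cat > h.py <<'E'
from station import ctrl, get_state, vision, ticket, models
import cv2,numpy as np
from scipy.spatial.transform import Rotation as Ro
def cloud(n,d):
    i=vision.camera_info(n);K=i['mtx'];v,u=np.mgrid[0:420,0:560]
    c=np.stack([(u-K[0,2])/K[0,0]*d,(v-K[1,2])/K[1,1]*d,d],-1)
    return (c-i['t'])@i['R']
E
python3 - <<'E'
from h import *
# orthographic top view from both cams: x 0.3..0.9 , y -0.4..0.4 ; 1 mm/pixel
x0,x1,y0,y1=.25,.85,-.45,.35
out=[]
S=1
H=np.zeros((600,800,3),np.uint8);Z=np.full((600,800),-1.)
for n in ['scene','side']:
    p=cv2.imread(f'pics/{n}0.png');d=np.load(f'pics/{n}0.npy')
    P=cloud(n,d)
    big=cv2.resize(P.astype(np.float32),None,fx=3,fy=3);pb=cv2.resize(p,None,fx=3,fy=3)
    q=big.reshape(-1,3);c=pb.reshape(-1,3)
    r=((x1-q[:,0])*1000).astype(int);k=((y1-q[:,1])*1000).astype(int)
    m=(r>=0)&(r<600)&(k>=0)&(k<800)&(q[:,2]<.12)
    q,c,r,k=q[m],c[m],r[m],k[m]
    o=np.argsort(q[:,2],kind='stable')
    z=np.full((600,800),-1.);h=np.zeros((600,800,3),np.uint8)
    z[r[o],k[o]]=q[o,2];h[r[o],k[o]]=c[o]
    u=z>Z+.002;Z[u]=z[u];H[u]=h[u]
cv2.imwrite('pics/top.png',H);np.save('pics/Z.npy',Z)
a=[cv2.imread(f'pics/{n}0.png')[90:330,100:500] for n in ['scene','side']]
cv2.imwrite('pics/both.png',np.vstack([cv2.resize(x,(500,300)) for x in a]))
E
```

```text
(no output)
```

View pics/top.png

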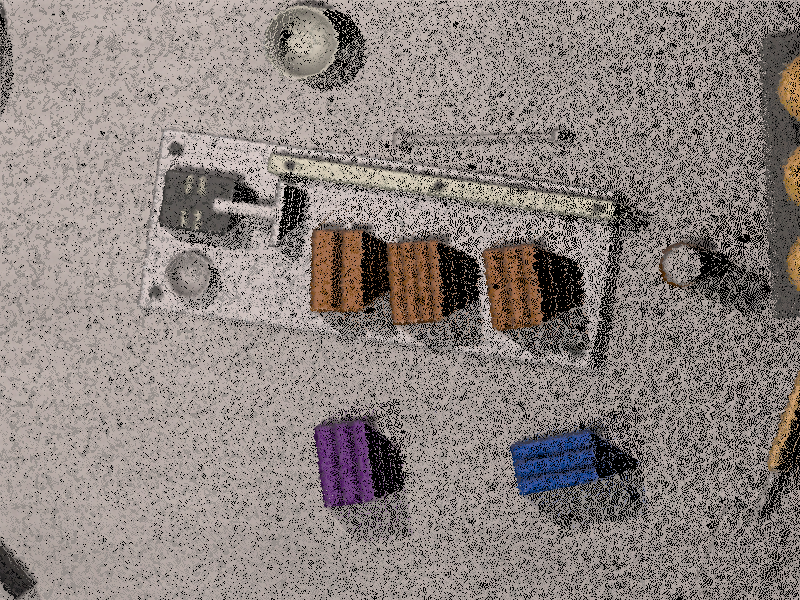

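View pics/both.png

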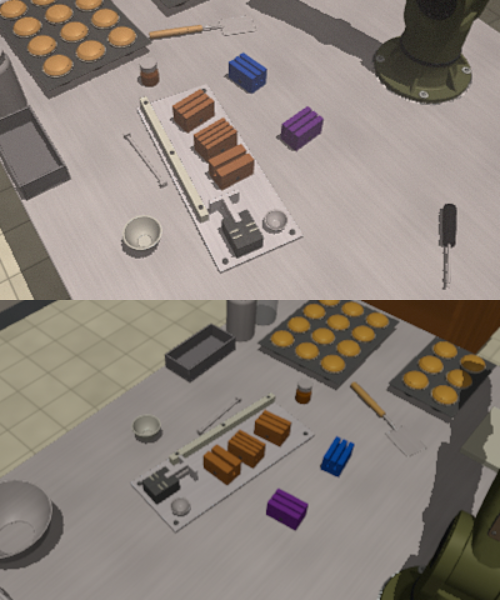

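The top view (col=(0.35−y)·1000, row=(0.85−x)·1000) shows one-slot block at (338,270), three-slot at (415,282), two-slot at (513,287), fence running (270,165)→(613,212), stop plate at about (278,215). The blue and purple ones are look-alikes.

```bash
cat >> h.py <<'E'
def pts(zlo,zhi,names=('scene','side'),frames=None):
    o=[]
    for n in names:
        d=frames[n]; P=cloud(n,d).reshape(-1,3)
        o.append(P[(d.ravel()>0)&(P[:,2]>zlo)&(P[:,2]<zhi)])
    return np.vstack(o)
def blocks(Pw,jig=None):
    """cluster block tops in the jig region -> list of (centre, size, yaw)"""
    out=[]
    im=np.zeros((600,800),np.uint8)
    r=((.85-Pw[:,0])*1000).astype(int);k=((.35-Pw[:,1])*1000).astype(int)
    m=(r>=0)&(r<600)&(k>=0)&(k<800);im[r[m],k[m]]=255
    im=cv2.morphologyEx(im,cv2.MORPH_CLOSE,np.ones((7,7)));im=cv2.morphologyEx(im,cv2.MORPH_OPEN,np.ones((7,7)))
    n,l,st,c=cv2.connectedComponentsWithStats(im)
    for i in range(1,n):
        if st[i,4]<800: continue
        ys,xs=np.nonzero(l==i)
        (cx,cy),(w,h),a=cv2.minAreaRect(np.stack([xs,ys],1).astype(np.float32))
        out.append((.85-cy/1000,.35-cx/1000,w,h,a,st[i,4]))
    return out
E
python3 - <<'E'
from h import *
F={n:np.load(f'pics/{n}0.npy') for n in ['scene','side']}
for n in F:
    print(n)
    print('tops');[print(np.round(b,3)) for b in blocks(pts(.055,.066,(n,),F))]
    print('36');[print(np.round(b,3)) for b in blocks(pts(.031,.041,(n,),F)) if max(b[2:4])>200]
    print('50');[print(np.round(b,3)) for b in blocks(pts(.046,.054,(n,),F))]
    print('base');[print(np.round(b,3)) for b in blocks(pts(.006,.05,(n,),F)) if max(b[2:4])>300]
E
```

```text
scene
tops
[5.800e-01 2.700e-02 7.900e+01 2.300e+01 9.000e+01 1.651e+03]
[ 5.800e-01 -2.000e-03  7.900e+01  2.300e+01  9.000e+01  1.658e+03]
[ 5.6900e-01 -6.4000e-02  8.0396e+01  5.2330e+01  8.4806e+01  3.8830e+03]
[ 5.6400e-01 -1.6400e-01  8.2483e+01  5.1474e+01  8.2875e+01  3.8470e+03]
[ 5.87e-01 -3.32e-01  3.50e+01  3.70e+01  9.00e+01  9.00e+02]
36
[ 6.730e-01 -4.280e-01  2.800e+02  4.100e+01  9.000e+01  8.031e+03]
[ 6.64000e-01 -9.10000e-02  3.48583e+02  1.93370e+01  7.98900e+00
  5.59600e+03]
50
[6.4700e-01 1.4300e-01 8.9944e+01 5.6144e+01 8.1300e+00 3.9540e+03]
[3.8700e-01 5.0000e-03 8.0621e+01 5.0335e+01 8.3211e+01 3.5870e+03]
[ 3.8800e-01 -2.0500e-01  5.3203e+01  8.0062e+01  8.0910e+01  3.4250e+03]
base
[ 6.01000e-01 -2.80000e-02  4.61724e+02  1.80994e+02  7.96500e+00
  4.47880e+04]
side
tops
[5.7900e-01 2.8000e-02 2.0607e+01 8.0180e+01 2.3860e+00 1.5550e+03]
[ 5.790e-01 -1.000e-03  8.000e+01  2.000e+01  9.000e+01  1.555e+03]
[ 5.6800e-01 -6.6000e-02  8.0284e+01  5.3109e+01  8.5333e+01  3.6280e+03]
[ 5.6300e-01 -1.6300e-01  7.9807e+01  5.2289e+01  8.2235e+01  3.2870e+03]
36
50
[6.4700e-01 1.5400e-01 6.8325e+01 5.6689e+01 5.3560e+00 2.8680e+03]
[3.8700e-01 5.0000e-03 8.0009e+01 5.3027e+01 8.1027e+01 3.7460e+03]
[ 3.9900e-01 -2.1300e-01  2.8835e+01  6.2641e+01  8.3884e+01  1.0010e+03]
[ 3.8200e-01 -1.8500e-01  4.7247e+01  3.7481e+01  8.0134e+01  1.1150e+03]
base
[ 5.98000e-01 -2.60000e-02  4.61605e+02  1.82705e+02  8.56100e+00
  4.11800e+04]
```

```bash
cat >> h.py <<'E'
TH=-0.1425; O=np.array([.6077,-.0584]); RJ=np.array([[np.cos(TH),-np.sin(TH)],[np.sin(TH),np.cos(TH)]])
def w(x,y,z): return np.r_[O+RJ@np.array([x,y])/1000,z/1000]   # jig mm -> world m
def tojig(p): return RJ.T@(np.asarray(p)[:2]-O)*1000
def quat(phi):
    c,s=np.cos(phi),np.sin(phi)
    return Ro.from_matrix(np.array([[c,s,0],[s,-c,0],[0,0,-1]])).as_quat()[[3,0,1,2]]
def fj(): return RJ.T@np.asarray(get_state()['contact_force'])[:2]
def push(axis,start,end,other,z,fmax,step,f0,speed=.05):
    """advance in steps along jig axis until reaction reaches fmax"""
    a=start;log=[]
    while a<end:
        a=min(a+step,end); xy=(a,other) if axis==0 else (other,a)
        ctrl.movel(w(*xy,z),max_speed=speed); f=-(fj()-f0)[axis]; log.append((round(a,1),round(float(f),1)))
        if f>fmax: break
    return log
E
python3 - <<'E'
from h import *
ctrl.close_gripper(force=60)
q=quat(TH)
T=lambda:round(get_state()['time'],2)
print(T(),get_state()['width'])
ctrl.movep(w(-108,-106,110),q);print(T())
ctrl.movel(w(-108,-106,22),max_speed=.12);print(T())
f0=fj();print(f0,tojig(get_state()['tcp_pos']))
ctrl.movel(w(-60,-106,22),max_speed=.06);print(T(),fj()-f0)
print(push(0,-60,-34,-106,22,7,2,f0));print(T(),tojig(get_state()['tcp_pos']))
E
```

```text
1.67 0.0003235339192243596
3.72
4.6
[-0.18979654 -0.33309005] [-107.5966268  -106.14215052]
5.55 [0.64746916 0.04217503]
[(-58, -0.1), (-56, 0.3), (-54, 0.7), (-52, -0.3), (-50, 0.1), (-48, 0.7), (-46, -0.1), (-44, -0.7), (-42, -0.4), (-40, 3.1), (-38, 8.6)]
8.3 [ -40.55900429 -106.13239588]
```

```bash
python3 - <<'E'
from h import *
T=lambda:round(get_state()['time'],2)
for y in (-9,69):
    ctrl.movel(w(-60,tojig(get_state()['tcp_pos'])[1],22),max_speed=.12)
    ctrl.movel(w(-108,tojig(get_state()['tcp_pos'])[1],22),max_speed=.15)
    ctrl.movel(w(-108,y,22),max_speed=.15)
    f0=fj()
    ctrl.movel(w(-46,y,22),max_speed=.06)
    print(push(0,-46,-34,y,22,7,2,f0),T(),tojig(get_state()['tcp_pos']))
ctrl.movel(w(-80,69,22),max_speed=.12)
ctrl.movel(w(-108,0,120),max_speed=.2)
F={}
for n in ('scene','side'):
    p,F[n]=vision.grab_frame(n);cv2.imwrite(f'pics/{n}1.png',p)
for n in F:
    print(n)
    for b in blocks(pts(.055,.066,(n,),F)): print(tojig(b[:2]).round(1),np.round(b[2:5],1))
print(T())
a=cv2.imread('pics/scene1.png')[130:330,150:430];cv2.imwrite('pics/s1.png',cv2.resize(a,None,fx=2.5,fy=2.5,interpolation=2))
q=ctrl.ik(w(10,-170,110),quat(TH+np.pi/2)),ctrl.ik(w(10,-170,110),quat(TH-np.pi/2));print(q,get_state()['qpos'])
E
```

```text
[(-44, -0.6), (-42, 0.1), (-40, 3.9), (-38, 9.6)] 12.08 [-41.23224653  -9.28657673]
[(-44, -1.2), (-42, 0.5), (-40, 4.8), (-38, 9.5)] 15.74 [-41.64587131  68.7718509 ]
scene
[10.4 75.2] [22.6 80.7 10. ]
[ 9.7 45.9] [23.  80.6  9.5]
[ 10.2 -22.7] [52.1 79.7  9.5]
[  11.8 -121.6] [52.6 79.9  8.1]
[  17.9 -273.8] [37. 36. 90.]
side
[10.2 75.8] [21.  79.6  9.7]
[ 8.9 46. ] [21.5 81.   9. ]
[  9.8 -21.7] [50.5 79.2 11. ]
17.11
(array([ 0.7242898 ,  0.70707611, -0.6886809 ,  1.62289715,  0.512872  ,
        0.99980208, -0.27282647]), array([ 0.21267418,  0.63805798,  0.1942125 ,  1.63030259, -0.1487535 ,
        0.88772965, -2.82041278])) [ 0.21851271  0.4549462  -0.26185041  1.97009316  0.16866647  0.73862847
 -1.85507183]
```

View pics/s1.png

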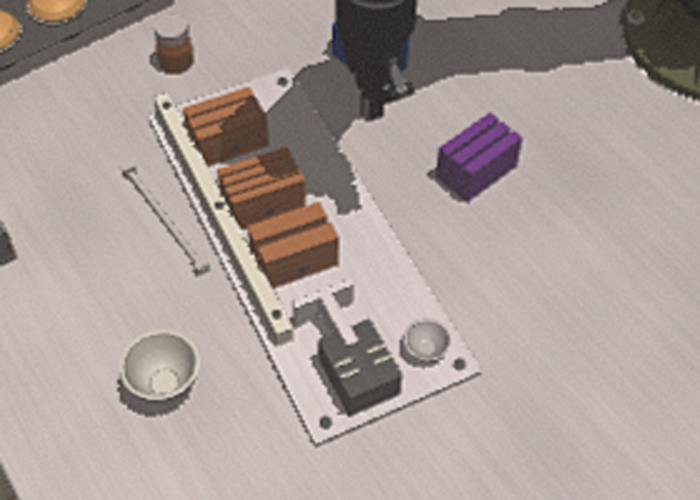

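The picture shows all three blocks flat at the fence: two-slot (225,125), three-slot (262,185), one-slot (295,243). The stop is free. Next: push from the −y end, stopping short of the plate to check.

```bash
cat >> h.py <<'E'
def look(tag,crop=(130,330,150,430)):
    F={}
    for n in ('scene','side'):
        p,F[n]=vision.grab_frame(n);cv2.imwrite(f'pics/{n}{tag}.png',p)
        print(n)
        for b in blocks(pts(.055,.066,(n,),{n:F[n]})): 
            if b[0]>.5 and b[0]<.7:print(tojig(b[:2]).round(1),np.round(b[2:5],1))
    a=cv2.imread(f'pics/scene{tag}.png')[crop[0]:crop[1],crop[2]:crop[3]]
    cv2.imwrite(f'pics/s{tag}.png',cv2.resize(a,None,fx=2.5,fy=2.5,interpolation=2))
    np.savez(f'pics/d{tag}.npz',**F)
    s=get_state();print('t',s['time'],'tcp',tojig(s['tcp_pos']).round(1),s['tcp_pos'][2])
E
python3 - <<'E'
from h import *
T=lambda:round(get_state()['time'],2)
ctrl.movep(w(11,-176,110),quat(TH+np.pi/2))
ctrl.movel(w(11,-176,24),max_speed=.12)
f0=fj();np.save('f0.npy',f0);print(T(),f0)
for y in range(-156,-43,16):
    ctrl.movel(w(11,y,24),max_speed=.04);print(y,(fj()-f0).round(1),end=' ')
    if abs(fj()-f0).max()>12: print('STOP');break
look(2)
E
```

```text
19.39 [-0.21775052  0.60445405]
-156 [ 0.5 -0.2] -140 [ 0.1 -0.1] -124 [ 0.1 -0.9] -108 [-0.2  0. ] -92 [ 0.  -1.1] -76 [-0.5 -1.1] -60 [ 0.2 -0.7] -44 [-0.3 -0.5] scene
[  8.6 109. ] [22.5 80.3  7.4]
[10.  28.2] [127.3  80.2   7.3]
[  18.3 -273.3] [38. 35. 90.]
side
[  8.5 109.4] [20.1 83.9  9.9]
[ 9.  26.9] [126.   83.2   7. ]
t 23.9917 tcp [ 11.  -43.6] 0.024025087338690503
```

View pics/s2.png

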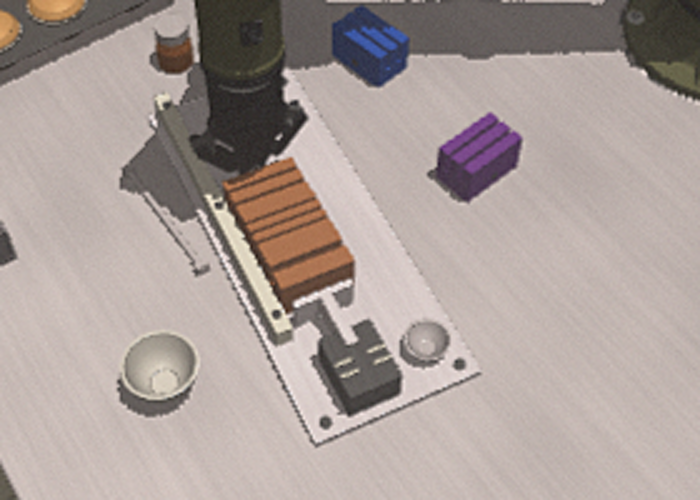

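```bash
python3 - <<'E'
from h import *
d1={}
for tag in (2,):
    D=np.load(f'pics/d{tag}.npz')
    for n in ('scene','side'):
        P=pts(.055,.066,(n,),{n:D[n]}); J=(P[:,:2]-O)@RJ*1000
        for lo in range(-28,122,10):
            m=(J[:,1]>lo)&(J[:,1]<lo+10)&(abs(J[:,0])<70)
            if m.sum()>10: print(n,lo,m.sum(),np.percentile(J[m,0],[2,98]).round(1))
a=cv2.imread('pics/scene2.png')[180:260,225:300];b=cv2.imread('pics/scene1.png')[155:260,215:300]
a=cv2.resize(a,(560,597),interpolation=cv2.INTER_CUBIC);cv2.imwrite('pics/z2.png',a)
E
```

```text
scene -28 107 [-28.3  49.1]
scene -18 71 [-28.2  47.9]
scene -8 108 [-29.1  48.9]
scene 2 74 [-26.2  49. ]
scene 12 91 [-29.2  48.8]
scene 22 100 [-29.3  47.3]
scene 32 121 [-29.9  48.7]
scene 42 74 [-30.2  48.7]
scene 52 105 [-29.   48.2]
scene 62 99 [-29.7  48. ]
scene 72 106 [-30.1  47.2]
scene 82 112 [-28.8  47.8]
scene 92 49 [-30.   46.3]
scene 102 110 [-30.7  47.2]
scene 112 107 [-29.   46.6]
side -28 80 [-30.8  50. ]
side -18 39 [-30.   45.3]
side -8 70 [-29.6  48.9]
side 2 46 [-31.5  49.5]
side 12 65 [-30.   50.4]
side 22 67 [-31.7  48.8]
side 32 77 [-31.7  48.1]
side 42 52 [-30.   45.2]
side 52 61 [-30.9  44.6]
side 62 63 [-31.4  47.9]
side 72 65 [-33.  47.]
side 82 68 [-32.1  47.8]
side 92 31 [-31.8  48.1]
side 102 68 [-32.6  47. ]
side 112 63 [-33.2  45.1]
```

View pics/z2.png

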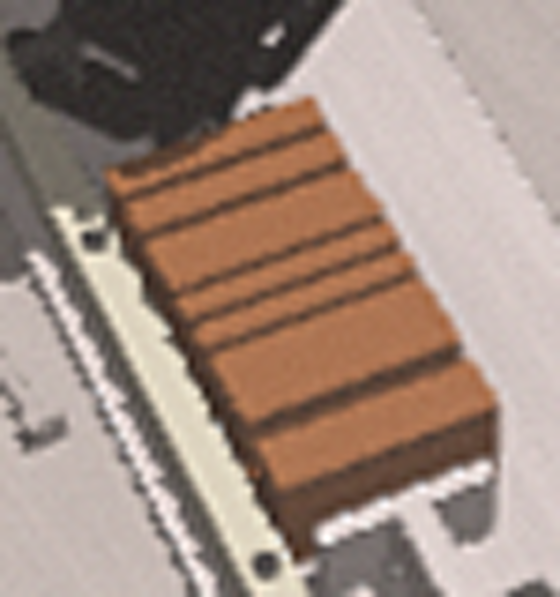

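The row is closed up and just short of the plate. In the crop the fence gap widens toward the plate end (about 2 mm), so I'll nudge once more before loading the spring, then push with a slight bias toward the fence.

```bash
python3 - <<'E'
from h import *
T=lambda:round(get_state()['time'],2)
ctrl.movel(w(11,-58,24),max_speed=.1)
ctrl.movel(w(-20,-62,80),max_speed=.2)
ctrl.movel(w(-66,95,80),max_speed=.25)
ctrl.movel(w(-66,95,22),max_speed=.15)
f0=fj();print(f0,T())
for y in (95,43,-8):
    ctrl.movel(w(-60,y,22),max_speed=.15)
    ctrl.movel(w(-50,y,22),max_speed=.08)
    print(push(0,-50,-38,y,22,7,2,f0),T(),tojig(get_state()['tcp_pos']))
    ctrl.movel(w(-60,y,22),max_speed=.15)
ctrl.movel(w(-60,-8,80),max_speed=.2)
ctrl.movel(w(10,-62,80),max_speed=.2)
ctrl.movel(w(10,-62,24),max_speed=.15)
np.save('f0.npy',fj())
look(3)
D=np.load(f'pics/d3.npz')
for n in ('scene','side'):
    P=pts(.055,.066,(n,),{n:D[n]}); J=(P[:,:2]-O)@RJ*1000
    for lo in range(-28,122,50):
        m=(J[:,1]>lo)&(J[:,1]<lo+50)&(abs(J[:,0])<70); print(n,lo,np.percentile(J[m,0],[2,98]).round(1))
E
```

```text
[0.58457435 0.16225521] 26.09
[(-48, 0.1), (-46, 1.0), (-44, 3.5), (-42, 9.0)] 27.62 [-44.18366376  94.96875871]
[(-48, 0.4), (-46, 0.5), (-44, 4.9), (-42, 9.8)] 29.66 [-44.38389788  42.76323733]
[(-48, 0.6), (-46, 1.1), (-44, 4.3), (-42, 9.7)] 31.69 [-44.41020677  -8.12562542]
scene
[11. 44.] [152.9  81.1   7.8]
[  17.9 -273.8] [37. 36. 90.]
side
[ 10.9 109. ] [21.  80.2  8.4]
[10.2 30.2] [121.4  81.7   8.3]
t 33.6167 tcp [ 10.6 -61.4] 0.025197066685373654
scene -28 [-28.3  49.7]
scene 22 [-28.2  49.9]
scene 72 [-28.7  49.3]
side -28 [-29.9  47.9]
side 22 [-29.8  49.3]
side 72 [-30.6  49.6]
```

```bash
python3 - <<'E'
from h import *
f0=np.load('f0.npy')
ctrl.movel(w(10,-48,24),max_speed=.08)
ctrl.movel(w(10.3,-36,24),max_speed=.03)
for i,y in enumerate((-32,-28,-24,-20,-16,-13)):
    ctrl.movel(w(10.5+.6*i,y,24),max_speed=.03);s=get_state();print(y,tojig(s['tcp_pos']).round(1),(fj()-f0).round(1))
look(4)
E
python3 - <<'E'
import cv2
a=cv2.imread('pics/scene4.png')[185:300,225:335];cv2.imwrite('pics/z4.png',cv2.resize(a,None,fx=5,fy=5,interpolation=2))
E
```

```text
-32 [ 10.4 -32. ] [-0.9 -2.6]
-28 [ 10.5 -29.1] [-2.4 -4.1]
-24 [ 10.7 -26. ] [-3.3 -6.2]
-20 [ 10.7 -23.2] [-4.4 -9.1]
-16 [ 10.9 -20.3] [ -5.3 -11. ]
-13 [ 11.1 -18.3] [ -7.2 -13.1]
scene
[ 10.4 133.1] [21.7 79.3  7.8]
[11.1 53.4] [124.4  81.4   8. ]
side
[  9.1 132.6] [22.1 79.5  6.7]
[ 9.5 53.1] [124.4  81.7   7.4]
t 36.2583 tcp [ 11.1 -18.3] 0.02336872049319159
```

View pics/z4.png

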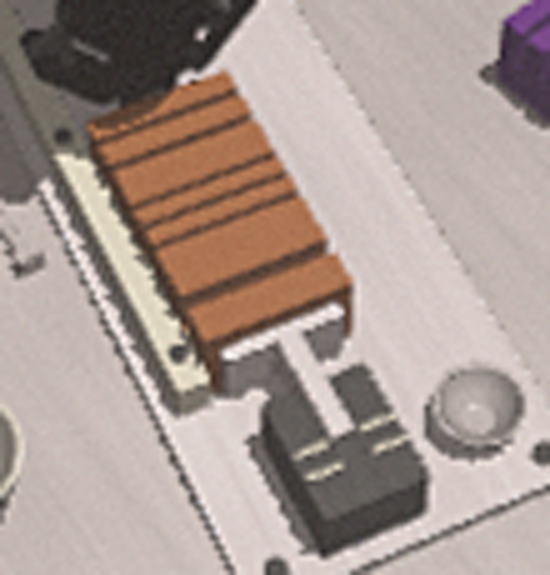

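Tip at (342,430), just short of the first marks (line at about row 436), so travel is about 14 mm. It needs about 7 mm more.

```bash
python3 - <<'E'
from h import *
f0=np.load('f0.npy'); y=-13
while y<2:
    y+=1.5
    ctrl.movel(w(13.5,y,24),max_speed=.02);s=get_state();t=tojig(s['tcp_pos']);print(y,t.round(1),(fj()-f0).round(1))
    if t[1]>-11.8: break
ctrl.pause(.5)
look(5)
D=np.load(f'pics/d5.npz')
for n in ('scene','side'):
    P=pts(.055,.066,(n,),{n:D[n]}); J=(P[:,:2]-O)@RJ*1000
    for lo in range(-8,142,50):
        m=(J[:,1]>lo)&(J[:,1]<lo+50)&(abs(J[:,0])<70); print(n,lo,np.percentile(J[m,0],[2,98]).round(1))
a=cv2.imread('pics/scene5.png')[185:300,225:335];cv2.imwrite('pics/z5.png',cv2.resize(a,None,fx=5,fy=5,interpolation=2))
E
```

```text
-11.5 [ 11.  -17.4] [ -7.2 -14.5]
-10.0 [ 11.1 -16.3] [ -6.8 -14.7]
-8.5 [ 11.1 -15.1] [ -7.1 -14.9]
-7.0 [ 11.1 -14. ] [ -7.4 -16.7]
-5.5 [ 11.  -12.8] [ -7.2 -17.1]
-4.0 [ 11.  -11.6] [ -7.4 -18.4]
scene
[ 10.6 139.8] [22.9 79.5  7.7]
[10.9 59.5] [123.4  80.5   7.7]
[  19.4 -274.1] [34. 37. 90.]
side
[ 10.1 140.2] [21.3 80.6  8.5]
[ 9.8 59.8] [122.7  82.9   8.3]
t 38.3583 tcp [ 11.  -11.6] 0.023345670375906
scene -8 [-28.2  49.7]
scene 42 [-28.4  49.7]
scene 92 [-28.3  49. ]
side -8 [-30.  49.]
side 42 [-30.4  49.1]
side 92 [-31.4  49.2]
```

View pics/z5.png

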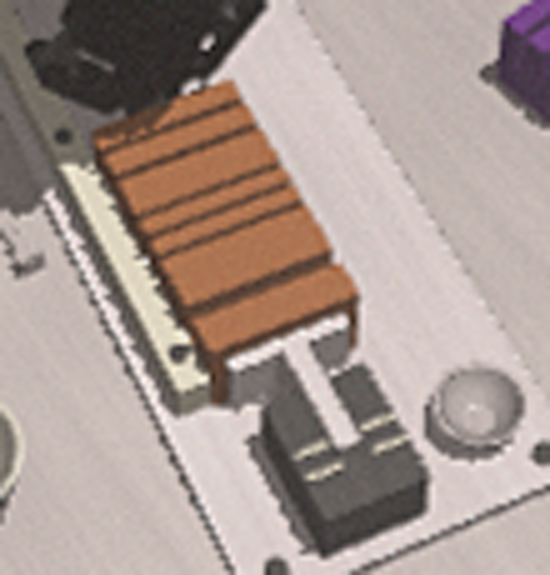

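The tip is at (347,446), midway between the two mark lines (about rows 435 and 460). Now I hold and verify.

```bash
python3 - <<'E'
from h import *
f0=np.load('f0.npy')
for i in range(4):
    ctrl.pause(.8);print(tojig(get_state()['tcp_pos']).round(2),(fj()-f0).round(1))
a=cv2.imread('pics/scene5.png')[250:300,260:335].astype(int);p,_=vision.grab_frame('scene')
print('max pixel change near pointer',abs(p[250:300,260:335].astype(int)-a).max(),get_state()['time'])
ticket.close_job()
E
```

```text
[ 11.01 -11.63] [ -7.2 -16.8]
[ 11.02 -11.6 ] [ -8.  -18.2]
[ 11.05 -11.62] [ -7.7 -19. ]
[ 11.01 -11.63] [ -6.7 -17.9]
max pixel change near pointer 11 41.6083
the job is handed in; nothing more can be done
```

I nudged the three blocks against the fence and pushed the row against the spring stop. I handed the job in at 41.6 s while still holding the push on the end of the two-slot block.

- **Fence:** After I closed the row up, its end at the plate had drifted about 2 mm off the fence. I nudged all three blocks flat again before loading the spring. In the last check the row lay parallel to the fence to within about 0.5°, and each block's far edge was about 49 to 50 mm in the jig frame, against the fence face at 50 mm.
- **Pointer:** The tip stands about midway between the two pairs of white marks, roughly 21 mm of plate travel and well short of the 40 mm end.
- **Hold:** I held for 3.2 s before handing in. The gripper stayed within 0.05 mm, and the picture around the pointer did not change beyond camera noise.
- **Force:** The push was about 18 N, with about 7 N sideways toward the fence. That is more than the spring plus the stated friction would need, probably because my bias toward the fence added rubbing. It stayed well below the force limits.
- **Other things on the table:** I did not deliberately touch anything else. I only looked for movement by eye in the pictures and saw none; I did not measure each item.

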